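Warm a tin: slide it home, rock the mains switch on

TASK

Gently push the food tin along the tin warmer's plate until it sits fully home against the black back stop, and then switch the warmer on by gently pressing the raised, green-dotted end of its rocker switch down with the fingertips until it snaps over. Never switch on before the tin is home, and do not disturb the ramekin or the ring cutter.

Things in the scene. Friction and masses are not known exactly. Their poses are not given: they have to be found in the camera images.
- warmer: Grey fixed tin warmer; slab x -172 to +72 mm, y -162 to +62 mm, top 12 mm up. Origin: on the worktop under the tin's axis when home. +x is the pushing direction, from the open mouth to the back stop; +y left, z up. Console at its right: x -120 to +30, y -155 to -69 mm, top 50 mm above the worktop.
- home_spot (a point): Centre of the copper heating spot on the slab, 12 mm above the worktop: under the tin's centre when home. Seen from it the black back stop (34 mm high) has its face at x = +37.7 mm; steel guides 22 mm high stand at y = +/-41 mm (inner faces) from x = -35 mm on, their mouths flaring to about +/-52 mm at x = -83 mm.
- tin_mid (a point): Centre (half-way up) of the food tin: upright cylinder, 75.4 mm diameter, 58 mm high, 0.2 to 0.35 kg, loose on the slab before the flared mouth. Home: axis above home_spot, wall touching the back stop; the guides leave it 3 mm each side. Pushed at one point off its centre line it swings aside and wedges; two fingertips spread some 40 mm cradle and steer it. Over 20 N is rough.
- switch_spot (a point): On the console, 52 mm above the worktop, straight below the middle of the rocker key; axes as the warmer's. The grey switch pod (86 x 56 mm) is height-adjustable: the key's hinge axis (along y) is 8 to 36 mm above this point, different each time and not measured: feel or look for it.
- green_dot_spot (a point): On the console, 22 mm to -x of switch_spot: straight below the green dot, where the key is pressed. Key: black, 70 mm (x) by 44 mm (y), 10 mm thick, hinged in its middle. Its top face at the dot is about 9 mm above the hinge axis when off, 1 mm above it when on, where it meets a rigid stop.
- rocker (a joint): Angle of the rocker key, rad: 0 off (-x end with the green dot raised), 0.36 on (that end down). Over-centre: pressed at the dot it takes about 5 to 9 N to start, less towards the middle; beyond 0.18 it snaps to on by itself. More than 16 N on the key is rough.
- ramekin_mid (a point): Centre of a white ribbed ramekin, 69 mm diameter, 46 mm high; loose bystander.
- cutter_mid (a point): Centre of a steel ring cutter, 74 mm diameter, 38 mm high; loose bystander.

How it is judged:
On the way, in this order (a step that is already met when the one before it is completed fails the run):
1. the tin sits home against the back stop, the switch still off (x of tin_mid in the frame of warmer above -0.003 m and horizontal distance between tin_mid and home_spot below 0.006 m and value of joint rocker below 0.1 rad), for 0.2 s.
2. the rocker switch has snapped to on (value of joint rocker above 0.32 rad), for 0.2 s.
At the end, for the whole second after the job is handed in: The tin stands upright and at rest on the slab, home against the back stop (not more than 3 mm off it, its axis within 6 mm of the heating spot's centre), and the rocker is on (over 0.32 rad) (x of tin_mid in the frame of warmer above -0.003 m and horizontal distance between tin_mid and home_spot below 0.006 m and height (world z) of tin_mid below 0.046 m and angle between tin_mid's own z axis and vertical below 0.08 rad and linear speed of tin below 0.01 m/s and value of joint rocker above 0.32 rad); the robot touches nothing.
It fails at once if the switch goes on while the tin is not home (value of joint rocker above 0.2 rad and x of tin_mid in the frame of warmer below -0.008 m).
It fails at once if the rocker key is pressed with more than 16 N (contact force between rocker and anything else above 16 N).
It fails at once if the tin is pushed with more than 20 N (contact force between tin and the fingers above 20 N).
It fails at once if the ramekin is disturbed (moved over 20 mm) (distance of ramekin_mid from where it was at the start of the episode above 0.02 m).
It fails at once if the ring cutter is disturbed (moved over 20 mm) (distance of cutter_mid from where it was at the start of the episode above 0.02 m).
It also fails if it takes over 51 s, if anything falls off the work surface, if the arm or the gripper's body presses on something with over 40 N, if the wrist force passes 120 N, or if a joint passes its speed limit or range.

ROBOT

A 7-joint arm with a two-finger parallel gripper is mounted at the origin on a cart in front of the work surface, level with it; the furniture and walls round the work are solid. World frame = base frame: x ahead of the robot, y to its left, z up, the work surface at z = 0. Lengths are in m, angles in rad, forces in N, time in s.
With the tool pointing down it reaches from about 0.35 to 0.9 m from the base axis. Payload 8.1 kg.
Tool frame: the origin (TCP) lies at the centre of the arm's flange, where the gripper is bolted on; the fingertips stand 178 mm ahead of it and the grasp point (between the pads) lies 159 mm ahead of it; z points along the fingers, y is the line along which they close (so a half turn about z gives the same grasp; the last joint's range is limited). The gripper opens to 92 mm and grips with 3 to 60 N. Pads are 19 mm wide; open, the fingers measure 130 mm over their backs; the gripper's body (75 mm by 190 mm) begins 47 mm behind the grasp point.
Start: joints at [1.197, 0.434, 0.025, 1.573, -0.012, 1.134, -0.075], TCP at [0.167, -0.602, 0.405] pointing down, gripper open.
Joint ranges: [-2.62, 2.62], [-0.44, 2.09], [-1.27, 1.32], [0.08, 2.57], [-1.32, 4.46], [0.12, 2], [-2.74, 2.74]. Speed limits (rad/s): [2.22, 2.22, 3.01, 3.01, 3.14, 3.14, 3.14].

INTERFACE

Orientations are given as a rotation vector (axis times angle).
In Python, from cell import arm gives the robot as it stands. The module is installed in compiled form; this text tells all that it offers.
- The arm moves only by the shell command python3 -m inch 'ROWS' [FORCE]. ROWS is text: rows parted by semicolons, each of 5 numbers parted by spaces: the shift along the tool's x, y, z in m, then the turn about the tool's z in rad, then the finger opening in m, from 0 to 0.0918. In form: x y z roll fingers; .... A call has 1 to 5 rows; each row is the pose to reach, as a shift and turn from the pose commanded when the call began, along the tool's axes at that moment; what a row does not reach only later rows make up. A row lasts 1/10 s, in which the tool goes at most 50 mm and 8.59 degrees, less where a joint would pass 70% of its speed; a pose out of reach is approached as far as the arm can. A call with a gripper value outside its range is refused whole. The fingers move at their own pace and stop on an object; FORCE is the grip in N (left out, the last holds). Time passes only in rows, so rows that repeat a pose let the fingers close. It gives the time, the measured TCP pose, the force, the opening and the grip force at its end, in the units of the state.
- arm.observe(): the state, without advancing time (a new reading comes with each control period).
- arm.get_image(name): name is "side" or "top" or "wrist"; returns the picture (480x640x3 uint8, red, green, blue); there is no depth.
- arm.get_calibration(name): a dict with "intrinsics" (3x3 intrinsics, pixels), "pose" (4x4, takes a point from camera to world coordinates). Camera axes: x right, y up, looking along -z (the intrinsics and any distortion apply to the point x, -y, -z); pixel columns grow to the right and rows downward; lengths in m; the calibration is good to about 2 mm. A picture is of the moment at which its call begins: read the wrist's pose just before it. get_calibration takes no time and is no camera call; for the wrist camera it gives the pose at the moment of the call.
- arm.sign_off(): hands the job in; it is judged then, once.
Trained networks look in the newest picture that a camera, given by its name, has taken for a name from the list of things; names that differ only in an ending like _2 or _b are one class to them, and where a whole thing is asked for, a point or a joint stands for the part that bears it (a point fixed in the world has none). Each returns a list of dicts, best first, with "conf" (0 to 1); they miss things now and then, are a little off and sometimes report something else, mostly with a low value. They report only what shows in the picture. A call takes as long as a camera call.
- arm.look_for(camera, query): "point" ([row, column] in pixels, amid what is visible of it).
- arm.silhouettes(camera, query): "region" (480x640 bool, what is visible of it) and "point" ([row, column] in pixels, amid what is visible of it).
- arm.place_of(camera, query): "point" ([row, column] in pixels: a listed point, or the origin of a listed thing).
The state is a dict: "clock": time; "joints": joint angles; "dq": joint speeds; "joint_efforts": joint torques, N m; "position": TCP position; "ee_rot": TCP orientation; "force": force on the tool from outside, world axes, zero at the start; "ft_torque": the same for the moment, N m; "width": opening from 0.0 (shut) to 1.0 (fully open); "gripper_force": force on a finger pad.
Only numpy, scipy, OpenCV 4.12 (cv2) and the standard library are available. Lean on these libraries where they do the work, as an engineer would, in place of code of your own. Each camera call takes 0.05 s, during which the arm holds its last target. There are 200 camera calls.

## Working session

There is one attempt and no reset: what is moved stays moved. The work goes in short steps, Python scripts to look and compute and a shell command to move; the robot and the scene stay as the last step left them, time stands still between calls to the robot, and variables do not carry over. Pictures are saved under pics/ and viewed, at most 10 in all, crops included, and the job is handed in when it is done.

```bash
mkdir -p pics
cat > h.py <<'E'
import numpy as np, cv2
from cell import arm
from scipy.spatial.transform import Rotation as R
def ray(cam,p):
    c=arm.get_calibration(cam);K=np.array(c["intrinsics"]);T=np.array(c["pose"])
    d=np.linalg.inv(K)@[p[1],p[0],1]; d=T[:3,:3]@[d[0],-d[1],-d[2]]
    return T[:3,3],d/np.linalg.norm(d)
def onz(cam,p,z):
    o,d=ray(cam,p); return o+d*(z-o[2])/d[2]
def proj(cam,X):
    c=arm.get_calibration(cam);K=np.array(c["intrinsics"]);T=np.linalg.inv(np.array(c["pose"]))
    q=T[:3,:3]@X+T[:3,3]; q=K@[q[0],-q[1],-q[2]]; return q[:2]/q[2]
def tri(*rs):
    A=sum(np.eye(3)-np.outer(d,d) for o,d in rs); b=sum((np.eye(3)-np.outer(d,d))@o for o,d in rs)
    return np.linalg.solve(A,b)
E
python3 - <<'E'
from h import *
np.set_printoptions(precision=4,suppress=True)
s=arm.observe(); print(s)
for c in("top","side"):
    im=arm.get_image(c); cv2.imwrite(f"pics/{c}0.png",im[:,:,::-1])
    print(c,arm.get_calibration(c)["pose"])
    for q,z in(("warmer",0),("home_spot",.012),("tin_mid",.041),("switch_spot",.052),("green_dot_spot",.052),("ramekin_mid",.023),("cutter_mid",.019)):
        for r in arm.place_of(c,q)[:2]: print(c,q,np.round(r["point"]),round(r["conf"],2),onz(c,r["point"],z))
E
```

```text
{'clock': 0.0, 'joints': array([ 1.1974,  0.4352,  0.025 ,  1.5741, -0.0116,  1.134 , -0.0751]), 'dq': array([ 0.0001,  0.0003,  0.0007,  0.0006, -0.0006,  0.0008, -0.0005]), 'joint_efforts': array([  0.0008, -66.7839,   0.9857, -31.4458,  -0.0603,   0.0429,
         0.0002]), 'position': array([ 0.1671, -0.602 ,  0.4039]), 'ee_rot': array([-3.1113, -0.4238,  0.0006]), 'force': array([1.192 , 0.0784, 0.2414]), 'ft_torque': array([-0.0468, -0.0555,  0.0426]), 'gripper_force': 0.0, 'width': 1.0031259017587166}
top [[-0.0145  0.9992 -0.0364  0.5035]
 [-0.9999 -0.0147 -0.0051 -0.0736]
 [-0.0056  0.0363  0.9993  1.1672]
 [ 0.      0.      0.      1.    ]]
top warmer [209. 295.] 0.8 [ 0.6313 -0.0105  0.    ]
top warmer [166. 424.] 0.45 [ 0.7331 -0.3269  0.    ]
top home_spot [207. 296.] 0.56 [ 0.635  -0.0127  0.012 ]
top tin_mid [255. 306.] 0.92 [ 0.5197 -0.0363  0.041 ]
top switch_spot [214. 347.] 0.63 [ 0.6128 -0.1342  0.052 ]
top green_dot_spot [223. 349.] 0.69 [ 0.5915 -0.1373  0.052 ]
top ramekin_mid [295. 200.] 0.84 [0.4274 0.2171 0.023 ]
top ramekin_mid [209. 296.] 0.45 [ 0.6295 -0.0135  0.023 ]
top cutter_mid [165. 424.] 0.67 [ 0.7313 -0.3231  0.019 ]
side [[ 0.9865 -0.1367  0.0905  0.6524]
 [ 0.163   0.7598 -0.6294 -0.822 ]
 [ 0.0172  0.6357  0.7718  1.0253]
 [ 0.      0.      0.      1.    ]]
side warmer [249. 358.] 0.86 [ 0.6429 -0.0073  0.    ]
side home_spot [249. 356.] 0.61 [ 0.6382 -0.0189  0.012 ]
side tin_mid [241. 306.] 0.68 [ 0.5211 -0.0378  0.041 ]
side switch_spot [273. 339.] 0.69 [ 0.6103 -0.1249  0.052 ]
side green_dot_spot [274. 328.] 0.87 [ 0.5848 -0.1313  0.052 ]
side ramekin_mid [166. 287.] 0.85 [0.4235 0.2212 0.023 ]
side ramekin_mid [247. 354.] 0.53 [ 0.6343 -0.0231  0.023 ]
side cutter_mid [368. 383.] 0.61 [ 0.7279 -0.3189  0.019 ]
```

View pics/top0.png

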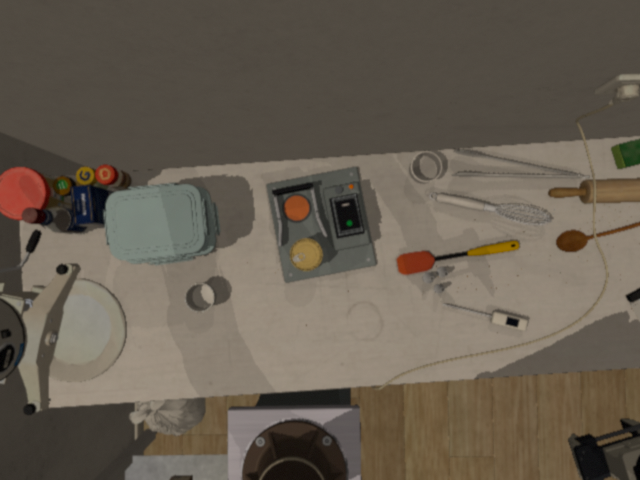

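View pics/side0.png

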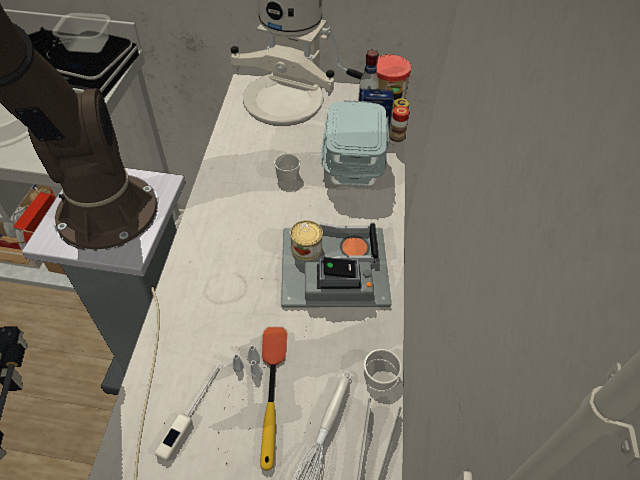

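The top view shows the warmer turned about +10° (slab corners ~(267,183), (359,168), (376,264), (285,281)). The tin at (306,255) stands in front of the mouth. The copper spot is at (297,207) and the green dot at about (349,224). The ramekin (205,295) and cutter (428,166) are clear of the path. The side view agrees.

Run:
```python
from h import *
np.set_printoptions(precision=4,suppress=True)
g={}
for c in("top","side"):
    im=cv2.imread(f"pics/{c}0.png"); hsv=cv2.cvtColor(im,cv2.COLOR_BGR2HSV)
    box=(slice(205,240),slice(330,370)) if c=="top" else (slice(255,290),slice(315,360))
    m=np.zeros(hsv.shape[:2],bool); m[box]=((hsv[box][...,0]>45)&(hsv[box][...,0]<85)&(hsv[box][...,1]>120)&(hsv[box][...,2]>60))
    r,k=np.nonzero(m); g[c]=(r.mean(),k.mean()); print(c,"dot",g[c],len(r))
print("dot3d",tri(ray("top",g["top"]),ray("side",g["side"])), "top-only z .08",onz("top",g["top"],.08))
arm.get_image("top")
s=[x for x in arm.silhouettes("top","warmer")][0]["region"].astype(np.uint8)
tinm=arm.silhouettes("top","tin_mid")[0]["region"]
s|=tinm.astype(np.uint8)
c=max(cv2.findContours(s,0,2)[0],key=cv2.contourArea)
hull=cv2.convexHull(c)
W=np.array([onz("top",(p[0][1],p[0][0]),.012)[:2] for p in hull]).astype(np.float32)
rect=cv2.minAreaRect(W*1000); print(rect); bp=cv2.boxPoints(rect); print(bp)
# copper spot
im=cv2.imread("pics/top0.png"); hsv=cv2.cvtColor(im,cv2.COLOR_BGR2HSV)
m=np.zeros(hsv.shape[:2],bool);b=(slice(185,230),slice(275,320)); m[b]=(hsv[b][...,0]<14)&(hsv[b][...,1]>130)&(hsv[b][...,2]>100)
r,k=np.nonzero(m); print("copper",r.mean(),k.mean(),len(r),onz("top",(r.mean(),k.mean()),.012))
Rm=R.from_rotvec(arm.observe()["ee_rot"]).as_matrix(); print(Rm)
```

```text
top dot (np.float64(222.7826086956522), np.float64(348.9130434782609)) 23
side dot (np.float64(264.6923076923077), np.float64(329.53846153846155)) 26
dot3d [ 0.5886 -0.1351  0.0926] top-only z .08 [ 0.5898 -0.1358  0.08  ]
((594.001708984375, -71.77378845214844), (244.2629852294922, 224.0218963623047), 10.24548625946045)
[[ 453.8947   16.7281]
 [ 493.7406 -203.7217]
 [ 734.1088 -160.2757]
 [ 694.2628   60.1741]]
copper 207.60669456066947 296.4644351464435 478 [ 0.6338 -0.0138  0.012 ]
[[ 0.9636  0.2674 -0.    ]
 [ 0.2674 -0.9636 -0.    ]
 [-0.      0.     -1.    ]]
```

```bash
python3 -m inch '0.033 -0.037 0 0.092 0.04; 0.066 -0.074 0 0.092 0.04; 0.099 -0.111 0 0.092 0.04; 0.132 -0.148 0 0.092 0.04; 0.165 -0.185 0 0.092 0.04'
python3 - <<'E'
from h import *
s=arm.observe();M=R.from_rotvec(s["ee_rot"]).as_matrix();print(s["clock"],s["position"],M.round(4),M.T@(np.array([.4398,-.0515,s["position"][2]])-s["position"]))
E
```

```text
clock: 1.45
position: [0.2772, -0.378, 0.4049]
ee_rot: [3.128, 0.28, 0.001]
force: [1.0, -0.5, 0.3]
width: 0.614
gripper_force: 0.0
1.45 [ 0.27723458 -0.3779609   0.40493601] [[ 9.841e-01  1.777e-01  4.000e-04]
 [ 1.777e-01 -9.841e-01 -6.000e-04]
 [ 3.000e-04  7.000e-04 -1.000e+00]] [ 2.18002119e-01 -2.92368429e-01 -1.30529319e-04]
```

```bash
python3 -m inch '0.028 -0.037 0 0 0.04; 0.056 -0.074 0 0 0.04; 0.084 -0.111 0 0 0.04; 0.112 -0.148 0 0 0.04; 0.14 -0.185 0 0 0.04' && python3 -m inch '0.026 -0.036 0 0 0.04; 0.052 -0.072 0.04 0 0.04; 0.078 -0.107 0.08 0 0.04; 0.078 -0.107 0.12 0 0.04; 0.078 -0.107 0.12 0 0.04'
python3 - <<'E'
from h import *
s=arm.observe();M=R.from_rotvec(s["ee_rot"]).as_matrix();print(M.round(4))
u=np.array([.984,.178]);v=np.array([-.178,.984]);O=np.array([.6342,-.0137])
print("tcp warmer",(s["position"][:2]-O)@u,(s["position"][:2]-O)@v,s["position"][2]-.178,s["joints"])
im=arm.get_image("wrist");cv2.imwrite("pics/w1.png",im[:,:,::-1])
for q,z in(("tin_mid",.041),("home_spot",.012)):
  for c in("wrist","top"):
    if c=="top": arm.get_image("top")
    for r in arm.place_of(c,q)[:1]:
        p=onz(c,r["point"],z)[:2]-O; print(c,q,r["point"],r["conf"],p@u,p@v)
E
```

```text
clock: 1.95
position: [0.382, -0.1711, 0.4051]
ee_rot: [3.128, 0.28, 0.001]
force: [0.2, 0.3, 0.4]
width: 0.438
gripper_force: 0.0
clock: 2.45
position: [0.4382, -0.0518, 0.2808]
ee_rot: [-3.126, -0.286, 0.01]
force: [-0.8, -1.0, 0.2]
width: 0.44
gripper_force: 0.0
[[ 0.9834  0.1816 -0.0067]
 [ 0.1816 -0.9834  0.0017]
 [-0.0063 -0.0028 -1.    ]]
tcp warmer -0.1996232417443658 -0.002571705551350552 0.10280952766458679 [ 0.28278483  0.33183139 -0.35077254  2.12554625  0.16817719  0.71676206
 -1.56650749]
wrist tin_mid [114.4, 313.7] 0.91 -0.11555647014015466 -0.005412312434350825
top tin_mid [254.2, 306.1] 0.85 -0.11579442485426032 -0.0022235167025622905
top home_spot [207.7, 294.0] 0.67 0.0005150451241866087 0.005835207658993157
```

View pics/w1.png

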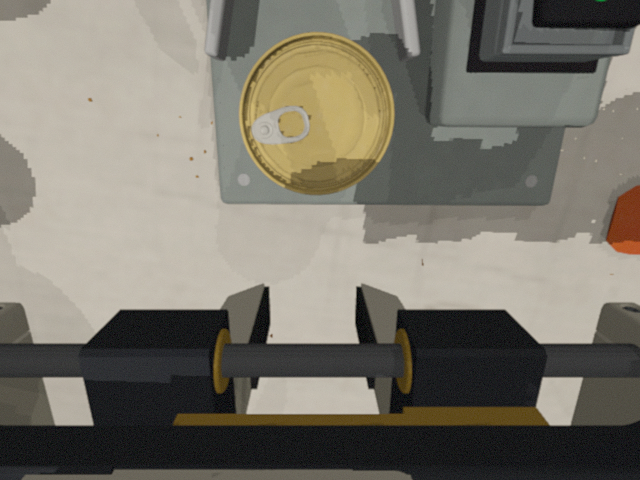

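The wrist view shows the tin lid centred at about (317,114) between the guide mouths (columns 215 and 410). The fingers (268 to 357) are lined up behind it. I'll lower and approach.

```bash
python3 -m inch '0 0.001 0.028 0 0.04; 0 0.001 0.056 0 0.04; 0.01 0.001 0.057 0 0.04; 0.025 0.001 0.057 0 0.04; 0.033 0.001 0.057 0 0.04' && python3 -m inch '0.003 0 0 0 0.04; 0.006 0 0 0 0.04; 0.009 0 0 0 0.04; 0.012 0 0 0 0.04; 0.015 0 0 0 0.04'
```

```text
clock: 3.3
position: [0.4741, -0.0488, 0.2294]
ee_rot: [3.129, 0.28, 0.005]
force: [0.8, 0.5, -0.1]
width: 0.438
gripper_force: 0.0
clock: 3.8
position: [0.4864, -0.0461, 0.2277]
ee_rot: [3.129, 0.28, -0.001]
force: [-3.4, -0.9, 1.0]
width: 0.438
gripper_force: 1.4
```

```bash
python3 -m inch '0.005 0 0 0 0.04; 0.01 0 0 0 0.04; 0.015 0 0 0 0.04; 0.02 0 0 0 0.04; 0.025 0 0 0 0.04'
python3 - <<'E'
from h import *
s=arm.observe()
u=np.array([.984,.178]);v=np.array([-.178,.984]);O=np.array([.6342,-.0137])
print("tcp warmer",(s["position"][:2]-O)@u,(s["position"][:2]-O)@v,s["position"][2]-.178,R.from_rotvec(s["ee_rot"]).as_matrix().round(4))
for c in("wrist","top"):
    arm.get_image(c)
    for r in arm.place_of(c,"tin_mid")[:1]:
        p=onz(c,r["point"],.041)[:2]-O; print(c,r["point"],r["conf"],p@u,p@v)
E
```

```text
clock: 4.3
position: [0.5118, -0.0417, 0.2277]
ee_rot: [3.129, 0.28, -0.0]
force: [-2.2, -1.0, 2.1]
width: 0.436
gripper_force: 1.6
tcp warmer -0.12547280797846794 -0.005762609341030929 0.049665191179406376 [[ 9.841e-01  1.777e-01 -2.000e-04]
 [ 1.777e-01 -9.841e-01 -1.000e-04]
 [-2.000e-04  0.000e+00 -1.000e+00]]
wrist [215.9, 313.0] 0.72 -0.08486349884157449 -0.006199872605729261
```

```bash
python3 -m inch '0.006 -0.001 0 0 0.04; 0.012 -0.002 0 0 0.04; 0.018 -0.003 0 0 0.04; 0.024 -0.004 0 0 0.04; 0.03 -0.005 0 0 0.04'
python3 - <<'E'
from h import *
s=arm.observe()
u=np.array([.984,.178]);v=np.array([-.178,.984]);O=np.array([.6342,-.0137])
print("tcp warmer",(s["position"][:2]-O)@u,(s["position"][:2]-O)@v,s["position"][2]-.178)
im=arm.get_image("wrist");cv2.imwrite("pics/w2.png",im[:,:,::-1])
for r in arm.place_of("wrist","tin_mid")[:1]:
    p=onz("wrist",r["point"],.041)[:2]-O; print(r["point"],r["conf"],p@u,p@v)
E
```

```text
clock: 5.0
position: [0.5405, -0.0313, 0.2277]
ee_rot: [3.129, 0.28, -0.0]
force: [-1.8, -1.1, 1.7]
width: 0.439
gripper_force: 1.2
tcp warmer -0.09536640115652073 -0.0006152071659868432 0.049678642058813005
[212.8, 308.4] 0.59 -0.05328320071908273 0.0012580312009159637
```

View pics/w2.png

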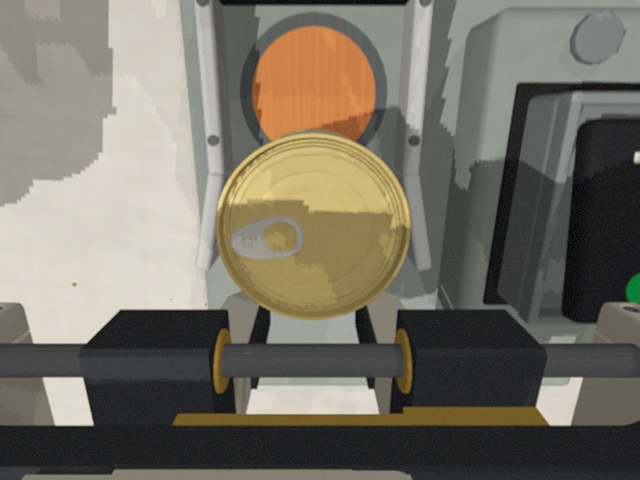

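The wrist view shows the tin (314,225) entering the guides, in line with the copper spot (314,90). I'll push on.

```bash
python3 -m inch '0.006 0 0 0 0.04; 0.012 0 0 0 0.04; 0.018 0 0 0 0.04; 0.024 0 0 0 0.04; 0.03 0 0 0 0.04'&& python3 -m inch '0.004 0 0 0 0.04; 0.008 0 0 0 0.04; 0.012 0 0 0 0.04; 0.015 0 0 0 0.04; 0.018 0 0 0 0.04'
```

```text
clock: 5.6
position: [0.57, -0.0261, 0.2277]
ee_rot: [-3.129, -0.28, -0.0]
force: [-2.1, -0.7, -0.3]
width: 0.436
gripper_force: 1.2
clock: 6.1
position: [0.5874, -0.023, 0.2277]
ee_rot: [3.129, 0.28, -0.0]
force: [-2.2, -1.0, 0.6]
width: 0.435
gripper_force: 1.2
```

```bash
python3 -m inch '0.001 0 0 0 0.04; 0.002 0 0 0 0.04; 0.003 0 0 0 0.04' && python3 -m inch '0.001 0 0 0 0.04; 0.001 0 0 0 0.04'
python3 - <<'E'
from h import *
s=arm.observe()
u=np.array([.984,.178]);v=np.array([-.178,.984]);O=np.array([.6342,-.0137])
print("tcp warmer",(s["position"][:2]-O)@u,(s["position"][:2]-O)@v,s["position"][2]-.178,s["force"])
E
```

```text
clock: 6.4
position: [0.5901, -0.0224, 0.2277]
ee_rot: [3.129, 0.28, -0.0]
force: [-2.6, -0.2, 0.2]
width: 0.431
gripper_force: 1.2
clock: 6.6
position: [0.5912, -0.0222, 0.2277]
ee_rot: [3.129, 0.28, 0.0]
force: [-1.7, -0.9, -0.8]
width: 0.435
gripper_force: 0.8
tcp warmer -0.043785020497981844 -0.0007635318779805492 0.04973726862934538 [-1.68643654 -0.88788288 -0.82777385]
```

```bash
for i in 1; do :; done; python3 -m inch '0.001 0 0 0 0.04; 0.001 0 0 0 0.04' | grep -E 'pos|force'; python3 -m inch '0.0005 0 0 0 0.04; 0.001 0 0 0 0.04' | grep -E 'pos|force'
```

```text
position: [0.5922, -0.0221, 0.2277]
force: [-0.8, 0.5, 0.2]
gripper_force: 1.0
position: [0.5926, -0.022, 0.2276]
force: [-6.1, 0.4, 4.0]
gripper_force: 2.9
```

```bash
python3 -m inch '0.0005 0 0 0 0.04; 0.0005 0 0 0 0.04' | grep -E 'pos|force'
python3 - <<'E'
from h import *
u=np.array([.984,.178]);v=np.array([-.178,.984]);O=np.array([.6342,-.0137])
im=arm.get_image("wrist");cv2.imwrite("pics/w3.png",im[:,:,::-1])
print(proj("wrist",np.array([*(O+u*.0377),.046])))
for c in("wrist","top","side"):
    if c!="wrist": arm.get_image(c)
    for r in arm.place_of(c,"tin_mid")[:1]:
        p=onz(c,r["point"],.041)[:2]-O; print(c,r["point"],r["conf"],p@u,p@v)
E
```

```text
position: [0.5928, -0.022, 0.2275]
force: [-7.2, -0.9, 4.4]
gripper_force: 3.3
[309.86138006 123.6184977 ]
wrist [216.8, 309.4] 0.6 -0.0032992212304369627 0.0003409284220294226
side [242.4, 352.8] 0.85 -0.0066609615041813 -0.00853310707211887
```

View pics/w3.png

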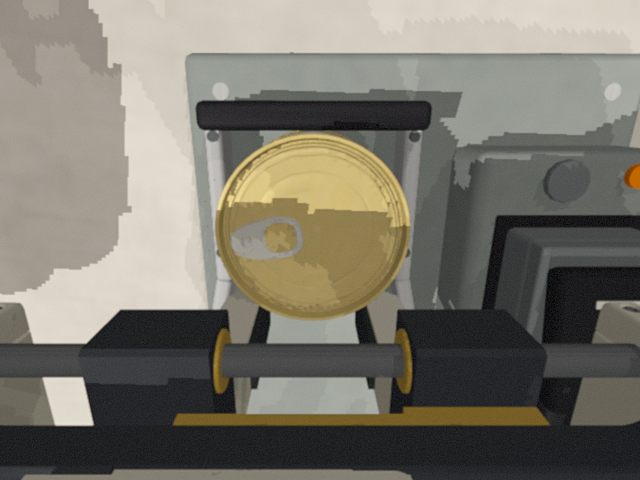

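Run:
```python
from h import *
u=np.array([.984,.178]);v=np.array([-.178,.984]);O=np.array([.6342,-.0137])
for n,r,z in(("stopface top",129,.046),("lid far",131.5,.070),("lid near",320,.070)):
    print(n,(onz("wrist",(r,313),z)[:2]-O)@u)
T=arm.get_calibration("wrist")["pose"];print((T[:2,3]-O)@u,T[2,3],T[:3,2])
im=cv2.imread("pics/w3.png");print(im[122:140,312].tolist())
cv2.imwrite("pics/w3c.png",cv2.resize(im[95:150,190:440],None,fx=3.2,fy=3.2,interpolation=cv2.INTER_NEAREST))
```

```text
stopface top 0.035565247466504246
lid far 0.035477713979231426
lid near -0.03995128981000331
0.04069011431576788 0.20763830622857168 [0.30536515 0.05509023 0.95064041]
[[42, 44, 45], [49, 48, 51], [38, 38, 39], [43, 41, 39], [30, 25, 29], [36, 36, 33], [27, 27, 33], [36, 35, 33], [59, 63, 66], [103, 116, 118], [119, 136, 142], [112, 145, 161], [111, 173, 194], [126, 193, 216], [129, 194, 216], [117, 181, 202], [82, 135, 156], [75, 125, 144]]
```

View pics/w3c.png

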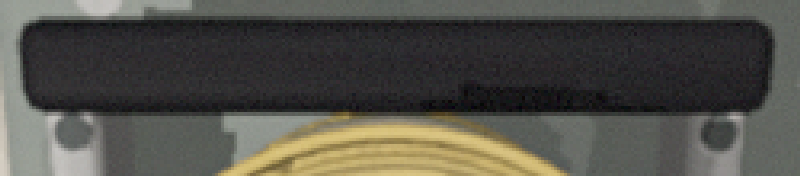

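The crop shows the tin's wall meeting the black stop's front face, with a reaction of about 7 N, so the tin is home. I'll back off, rise, shut the fingers and go over the dot.

```bash
python3 -m inch '-0.008 0 0 0 0.04; -0.024 0 0 0 0.04; -0.024 0 -0.04 0 0.04; -0.024 0 -0.075 0 0.02; -0.024 0 -0.075 0 0' | grep -E 'pos|force|wid' && python3 -m inch '0 0.04 0 0 0; 0 0.08 0 0 0; 0 0.11 0 0 0; 0 0.11 0 0 0; 0 0.11 0 0 0'
python3 - <<'E'
from h import *
s=arm.observe()
u=np.array([.984,.178]);v=np.array([-.178,.984]);O=np.array([.6342,-.0137])
print("tcp warmer",(s["position"][:2]-O)@u,(s["position"][:2]-O)@v,s["position"][2]-.178,s["force"])
im=arm.get_image("wrist");cv2.imwrite("pics/w4.png",im[:,:,::-1])
hsv=cv2.cvtColor(im,cv2.COLOR_RGB2HSV);m=(hsv[...,0]>45)&(hsv[...,0]<85)&(hsv[...,1]>120)&(hsv[...,2]>60)
r,k=np.nonzero(m)
if len(r):
    p=onz("wrist",(r.mean(),k.mean()),.0926)[:2]-O;print(r.mean(),k.mean(),len(r),p@u,p@v)
for c in("wrist","top"):
    if c!="wrist": arm.get_image(c)
    for q,z in(("tin_mid",.041),("green_dot_spot",.052)):
      for r in arm.place_of(c,q)[:1]:
        p=onz(c,r["point"],z)[:2]-O; print(c,q,r["point"],r["conf"],p@u,p@v)
E
```

```text
position: [0.5718, -0.0257, 0.3076]
force: [0.8, 0.0, -0.5]
width: 0.311
gripper_force: 0.0
clock: 8.5
position: [0.5895, -0.135, 0.3023]
ee_rot: [-3.129, -0.278, -0.001]
force: [0.1, 0.5, -0.1]
width: 0.005
gripper_force: 0.0
tcp warmer -0.06560880142892468 -0.11140755179532143 0.12430696087723919 [ 0.05912966  0.46017558 -0.0909584 ]
274.253125 309.659375 320 -0.06459874540595548 -0.1087201910527192
wrist tin_mid [147.8, 134.5] 0.86 -0.0007081108332134299 0.002488030935743396
top tin_mid [206.8, 294.2] 0.74 -0.000998740685700867 0.003926450334897093
```

View pics/w4.png

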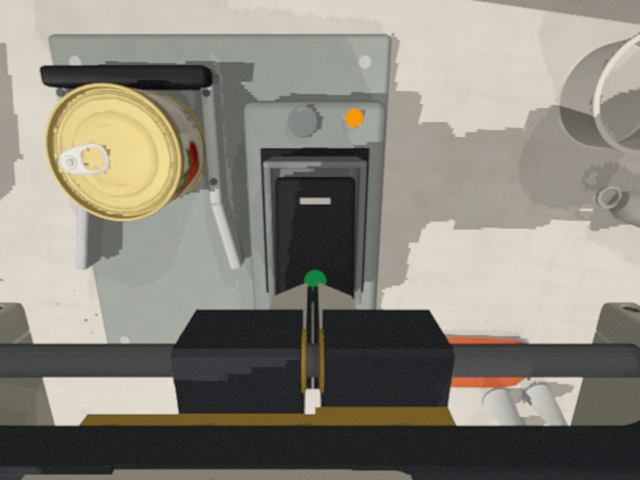

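The wrist view shows the tin home at the stop. The green dot at (315,277) sits straight in front of the shut fingertips. I'll descend and feel for the key.

```bash
python3 -m inch '0 0 0.01 0 0; 0 0 0.018 0 0; 0 0 0.022 0 0; 0 0 0.023 0 0' | grep -E 'pos|^force'; for_=; python3 -m inch '0 0 0.001 0 0; 0 0 0.002 0 0' | grep -E 'pos|^force'; python3 -m inch '0 0 0.001 0 0; 0 0 0.002 0 0'| grep -E 'pos|^force'
```

```text
position: [0.5892, -0.1343, 0.2786]
force: [-0.4, 0.4, 0.6]
position: [0.5896, -0.1344, 0.2778]
force: [0.4, 0.0, 0.4]
position: [0.5896, -0.1344, 0.2758]
force: [0.7, -0.5, -0.6]
```

```bash
python3 -m inch '0 0 0.001 0 0; 0 0 0.002 0 0' | grep -E 'pos|^force'; python3 -m inch '0 0 0.001 0 0; 0 0 0.002 0 0'| grep -E 'pos|^force'
```

```text
position: [0.5895, -0.1344, 0.2737]
force: [0.5, 0.4, -0.2]
position: [0.5895, -0.1343, 0.2717]
force: [0.7, 0.4, 0.2]
```

Tip at 93.7 mm, not touching yet.

```bash
python3 -m inch '0 0 0.001 0 0; 0 0 0.001 0 0' | grep -E 'pos|^force'; python3 -m inch '0 0 0.001 0 0; 0 0 0.001 0 0'| grep -E 'pos|^force';  python3 -m inch '0 0 0.001 0 0; 0 0 0.001 0 0'| grep -E 'pos|^force'
```

```text
position: [0.5896, -0.1344, 0.2711]
force: [-1.5, 0.3, 5.6]
position: [0.5893, -0.1344, 0.2701]
force: [-1.7, -0.0, 4.9]
position: [0.5892, -0.1344, 0.2689]
force: [-2.1, -1.1, 4.1]
```

```bash
python3 -m inch '0 0 0.001 0 0; 0 0 0.001 0 0' | grep -E 'pos|^force'; python3 -m inch '0 0 0.001 0 0; 0 0 0.001 0 0'| grep -E 'pos|^force'; python3 -m inch '0 0 0.001 0 0; 0 0 0.001 0 0'| grep -E 'pos|^force'
```

```text
position: [0.5894, -0.1344, 0.2676]
force: [-0.7, -0.7, 2.8]
position: [0.5897, -0.1343, 0.2665]
force: [0.3, 0.4, -0.9]
position: [0.5896, -0.1342, 0.2655]
force: [0.4, 0.5, -1.0]
```

The force has vanished, so the key has snapped over. I'll lift and check.

```bash
python3 -m inch '0 0 -0.01 0 0; -0.02 0 -0.05 0 0; -0.05 0 -0.09 0 0; -0.08 0 -0.12 0 0; -0.08 0 -0.12 0 0' | grep -E 'clock|pos|^force'
python3 - <<'E'
from h import *
u=np.array([.984,.178]);v=np.array([-.178,.984]);O=np.array([.6342,-.0137])
im=arm.get_image("side");b=cv2.imread("pics/side0.png")[:,:,::-1]
cv2.imwrite("pics/side1.png",cv2.resize(np.hstack([b[215:310,275:395],im[215:310,275:395]])[:,:,::-1],None,fx=3.3,fy=3.3))
arm.get_image("wrist")
for c in("side","wrist"):
    for r in arm.place_of(c,"tin_mid")[:1]:
        p=onz(c,r["point"],.041)[:2]-O; print(c,r["conf"],p@u,p@v)
E
```

```text
clock: 11.7
position: [0.5091, -0.1495, 0.3907]
force: [0.1, -0.9, -0.6]
side 0.88 -0.003973128004840632 -0.00310382233427188
wrist 0.79 -0.0026077602245886053 -0.00037020536213198447
```

View pics/side1.png

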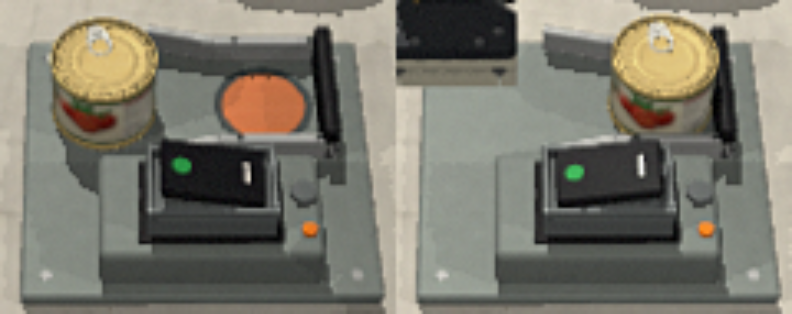

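In the before/after view the tin now stands against the black stop. The key has tipped over: its green-dot end (575,172) is down and its far end is up. The robot is clear, so I'm handing in.

```bash
python3 -c "from cell import arm; print(arm.sign_off())"
```

```text
the job is handed in; nothing more can be done
None
```

The job is handed in after about 12 s of the 51 s: the tin is home against the back stop (about 7 N reaction) and the switch then snapped on (about 6 N press); the ramekin and ring cutter were not touched, and the hand-in returned no verdict.

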